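# Clamp an AA cell in a cell tester by rolling its edge thumbwheel

## Task

Check the red-and-gold AA cell before it goes into a hand controller: with a light fingertip, roll the cell tester's thumbwheel back until the gap between its two contacts is long enough for the cell, then lay the cell flat in the trough, gold end towards the sliding contact. Then roll the wheel forward so that the sliding contact grips the cell and the spring contact is pressed in about half its travel, never to its stop. Move the sliding contact only by its wheel and leave the green cell where it is.

Things in the scene. Friction and masses are not known exactly. Their poses are not given: they have to be found in the camera images.
- tester: Cell tester, fixed: dark grey box 120 mm deep (x), 178 mm wide (y), light deck 46 mm above its underside. Origin: centre of the underside; x to the rear, where a sloped display head starts at x = +40 mm and is 78 mm high; y left, z up. On the line x = -25 mm lie, along y: the wheel (-52 mm), the sliding contact, the trough, the spring contact's block (+70 to +86 mm, 21 mm above the deck).
- trough (a point): Middle of the trough floor, 48 mm above the bench; axes as the tester's. The trough runs along y: 19 mm wide at the floor, side rails flaring outward, 5.5 mm above the floor. Measured along y from here, the spring contact's face rests at +28.5 mm and the sliding contact's face is at -28.5 mm when fully open.
- wheel_top (a point): Nominal top of the thumbwheel's rim, 51 mm above the bench, 5 mm above the deck; axes as the tester's. Dark grey knurled wheel, 44 mm across, 9 mm wide, axis along x, in a slot 13 mm (x) by 34 mm (y). It runs out of true: the top rises and sinks by up to 1 mm as it turns, so follow it by feel. Unsprung, stiff to press. Its thin spindle bears at most 20 N of fingertip force.
- wheel (a joint): Wheel angle, rad, 0 (contact fully open) to 2.0. Grows as the top of the rim is rolled to the tester's +y (left, towards the cell); 22 mm of rim travel is 1 rad. Stays where it is left. Drag at the rim about 1.3 N, up to 2 N while squeezing the spring: a downward press of 4 to 10 N carries it, less slips. Fingers span the slot: several strokes of about 15 mm, lifting between, do it.
- slider (a joint): Travel of the sliding contact along the tester's +y, m, 0 (fully open) to 0.020; geared to the wheel, 10 mm per rad. Gap between the contacts = 57 mm minus this (plus the spring contact's travel); at the start too short for the cell. A cell lying against the spring contact is touched at 0.008.
- slider_face (a point): Middle of the sliding contact's brass face towards the cell, 7 mm above the trough floor. The part is a dark grey block with an orange mark on top, 14.5 mm (x) by 12 mm (y, behind the face), top 20 mm above the trough floor.
- spring_contact (a joint): How far the spring contact, the brass plunger at the left end of the trough, is pressed in along +y, m: 0 at rest, 0.006 at its stop. 0.4 N per mm.
- red_cell: AA cell to be tested, red with a gold end: 14 mm thick, 49 mm between its end faces, about 23 g, lying along its own y on the bench; it does not roll. Origin: middle of its underside, z up; grasp it across x. In the trough its origin is at the height of the trough floor.
- red_cell_gold (a point): Gold end of the red cell, on its axis, 25 mm along the cell's -y from its middle (the other end is red with a flat silver face).
- green_cell: Second AA cell of the same size, green with a gold end, lying on the bench near the red one: a bystander. Origin and axes as the red cell's.
There are look-alikes about, which are no part of the job. There is more than one size of the red_cell; the job needs the larger.

How it is judged:
By the outcome, as a careful person would: the job done as asked, in the order asked, and still so for the second after the job is handed in, with the robot touching nothing.
It also fails if it takes over 72 s, if anything falls off the work surface, if the arm or the gripper's body presses on something with over 40 N, if the wrist force passes 120 N, or if a joint passes its speed limit or range.

## Robot

A 6-joint arm with a two-finger parallel gripper is mounted at the origin on a cart in front of the work surface, level with it; the furniture and walls round the work are solid. World frame = base frame: x ahead of the robot, y to its left, z up, the work surface at z = 0. Lengths are in mm, angles in rad, forces in N, time in s.
With the tool pointing down it reaches from about 325 to 900 mm from the base axis. Payload 3.5 kg.
Tool frame: the origin (TCP) lies on the centre line of the jaws, within the pads' length; the fingertips stand 14 mm ahead of it and the grasp point (between the pads) lies 5 mm behind it (r.tip_extent is the z of the fingertips in the tool frame, in mm); z points along the fingers, y is the line along which they close (so a half turn about z gives the same grasp; the last joint's range is limited). The gripper opens to 85 mm and grips with 20 to 120 N. Pads are 22 mm wide; open, the fingers measure 114 mm over their backs; the gripper's body (76 mm by 85 mm) begins 54 mm behind the grasp point. The pads swing forward as they close: fully open they stand 13 mm farther back than shut.
Start: joints at [1.013, 0.276, -0.026, 1.268, 0, 1.467], TCP at [274.557, 561.463, 245.313] pointing down, gripper open.
Joint ranges: [-3.12, 3.12], [-0.85, 1.88], [-1.08, 1.24], [-1.95, 2.15], [-1.57, 1.53], [-3.14, 3.14]. Speed limits (rad/s): [2.57, 2.57, 3.14, 3.14, 3.14, 3.14].

## Interface

Orientations are given as a unit quaternion [w, x, y, z].
In Python, from workcell import r, claw, camera, get_calibration, look_for gives the robot as it stands. Calls block until the motion is done:
- r.goto(position, orientation): joint-space move of the TCP to a pose.
- r.move_l(position, ori=None, max_speed=150, threshold=None): straight line of the TCP; ori=None keeps the orientation; max_speed is the mean speed in mm/s. With threshold (N) it stops when the force on the tool has changed by that much, and returns True; else False.
- r.set_joints(angles): joint-space move.
- claw.grip(opening, grasp_force=None): finger opening in mm; grasp_force is the grip in N (None keeps the last); returns when the fingers have stopped.
- r.sleep(seconds).
- r.ik(position, orientation): joint angles nearest the present ones, or None.
- r.state(): the state.
- camera(name): name is "side" or "top"; returns the picture (420x560x3 uint8, blue, green, red); there is no depth.
- get_calibration(name): a dict with "camera_matrix" (3x3 intrinsics, pixels), "T" (4x4, takes a point from camera to world coordinates). Camera axes: x right, y down, z forward; pixel columns grow to the right and rows downward; lengths in mm; the calibration is good to about 2 mm. A picture is of the moment at which its call begins. get_calibration takes no time and is no camera call.
A pose or a line that the arm cannot do raises r.IKError and nothing moves.
- r.finish_job(): hands the job in; it is judged then, once.
Trained networks look in the newest picture that a camera, given by its name, has taken for a name from the list of things; names that differ only in an ending like _2 or _b are one class to them, and where a whole thing is asked for, a point or a joint stands for the part that bears it (a point fixed in the world has none). Each returns a list of dicts, best first, with "score" (0 to 1); they miss things now and then, are a little off and sometimes report something else, mostly with a low value. They report only what shows in the picture. A call takes as long as a camera call. They do not tell look-alikes from the thing itself.
- look_for(camera, name): "xy" ([column, row] in pixels, amid what is visible of it).
The state is a dict: "time_s": time; "joints": joint angles; "joint_vel": joint speeds; "effort": joint torques, N m; "position": TCP position; "tool_rot": TCP orientation; "contact_force": force on the tool from outside, world axes, zero at the start; "ft_torque": the same for the moment, N m; "gripper_width": finger opening in mm; "gripper_force": force on a finger pad.
Only numpy, scipy, OpenCV 4.12 (cv2) and the standard library are available. Lean on these libraries where they do the work, as an engineer would, in place of code of your own. Each camera call takes 0.05 s, during which the arm holds its last target. There are 200 camera calls.

## Working session

There is one attempt and no reset: what is moved stays moved. The work goes in short steps, each a Python script; the robot and the scene stay as the last script left them, time stands still between calls to the robot, and variables do not carry over. Pictures are saved under pics/ and viewed, at most 10 in all, crops included, and the job is handed in when it is done.

```bash
mkdir -p pics
cat > h.py <<'E'
import numpy as np, cv2
from workcell import r, claw, camera, get_calibration, look_for
def pix(cam,xy,z):
    c=get_calibration(cam);K=np.array(c["camera_matrix"]);T=np.array(c["T"])
    d=T[:3,:3]@np.linalg.solve(K,[xy[0],xy[1],1]);o=T[:3,3]
    return o+d*(z-o[2])/d[2]
def proj(cam,p):
    c=get_calibration(cam);K=np.array(c["camera_matrix"]);T=np.linalg.inv(np.array(c["T"]))
    q=K@(T[:3,:3]@np.array(p)+T[:3,3]);return q[:2]/q[2]
E
python3 - <<'E'
from h import *
for c in("top","side"):
    im=camera(c);cv2.imwrite(f"pics/{c}0.png",im)
    print(c,np.array(get_calibration(c)["T"]).round(2).tolist(),np.array(get_calibration(c)["camera_matrix"]).tolist())
    for n,z in(("tester",46),("trough",48),("wheel_top",51),("slider_face",55),("red_cell",7),("red_cell_gold",7),("green_cell",7),("spring_contact",55)):
        for k in look_for(c,n)[:4]: print(c,n,np.round(k["xy"],1),round(k["score"],2),pix(c,k["xy"],z).round(0))
print(r.state()["time_s"],r.state()["tool_rot"],r.tip_extent)
E
```

```text
top [[-0.0, -0.99, 0.16, 394.71], [-1.0, 0.0, -0.0, -168.56], [0.0, -0.16, -0.99, 901.0], [0.0, 0.0, 0.0, 1.0]] [[459.1342975860529, 0.0, 280.7190958475988], [0.0, 459.1342975860529, 202.61243029067282], [0.0, 0.0, 1.0]]
top tester [212.9 198.9] 0.97 [537. -42.  46.]
top trough [211.3 200.3] 0.87 [534. -40.  48.]
top wheel_top [211.7 198.9] 0.73 [536. -41.  51.]
top slider_face [206.9 215.4] 0.41 [504. -33.  55.]
top red_cell [370.4 201.5] 0.67 [ 538. -347.    7.]
top red_cell [324.4 206.8] 0.46 [ 527. -256.    7.]
top red_cell_gold [369.4 200.5] 0.68 [ 540. -345.    7.]
top red_cell_gold [326.9 206.7] 0.45 [ 527. -261.    7.]
top green_cell [369.2 237.9] 0.77 [ 466. -343.    7.]
top green_cell [213.  199.9] 0.65 [541. -37.   7.]
side [[0.82, -0.24, 0.51, 6.31], [-0.57, -0.34, 0.75, -922.49], [-0.0, -0.91, -0.42, 494.56], [0.0, 0.0, 0.0, 1.0]] [[510.8148160396163, 0.0, 281.83899270384705], [0.0, 510.8148160396163, 208.74390816752245], [0.0, 0.0, 1.0]]
side tester [256.2 205.5] 0.84 [525. -66.  46.]
side trough [256.5 205.1] 0.75 [525. -69.  48.]
side wheel_top [260.1 207.9] 0.65 [520. -91.  51.]
side slider_face [258.5 208.5] 0.59 [511. -99.  55.]
side slider_face [316.7 291.1] 0.5 [ 422. -409.   55.]
side red_cell [309.6 257.8] 0.76 [ 526. -256.    7.]
side red_cell [342.  274.6] 0.71 [ 537. -337.    7.]
side red_cell [256.7 204.9] 0.43 [573.  10.   7.]
side red_cell_gold [311.  256.8] 0.6 [ 530. -254.    7.]
side red_cell_gold [342.4 275.8] 0.41 [ 535. -340.    7.]
side red_cell_gold [256.9 205. ] 0.33 [573.  10.   7.]
side green_cell [313.2 291.7] 0.62 [ 462. -350.    7.]
0.9 [-1.67050349e-06  2.25438311e-01  9.74257444e-01  9.81154550e-06] 14.0
```

Run:
```python
import cv2
im=cv2.imread("pics/top0.png")
cv2.imwrite("pics/topc.png",cv2.resize(im[130:270,140:410],(800,415),interpolation=cv2.INTER_CUBIC))
im=cv2.imread("pics/side0.png")
cv2.imwrite("pics/sidec.png",cv2.resize(im[140:320,180:400],(733,600),interpolation=cv2.INTER_CUBIC))
```

```text
(no output)
```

View pics/topc.png

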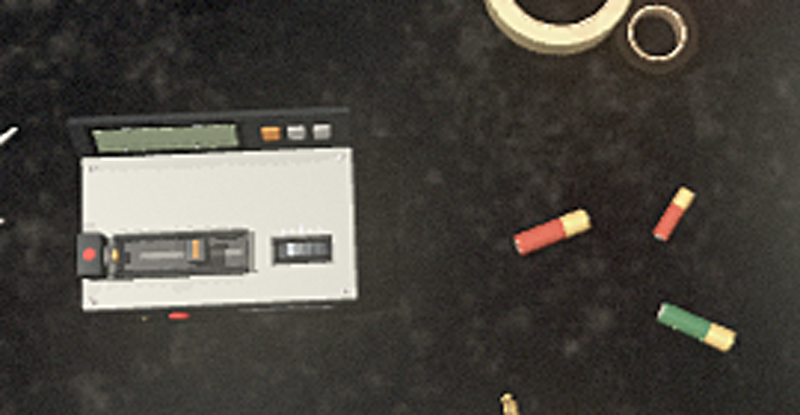

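View pics/sidec.png

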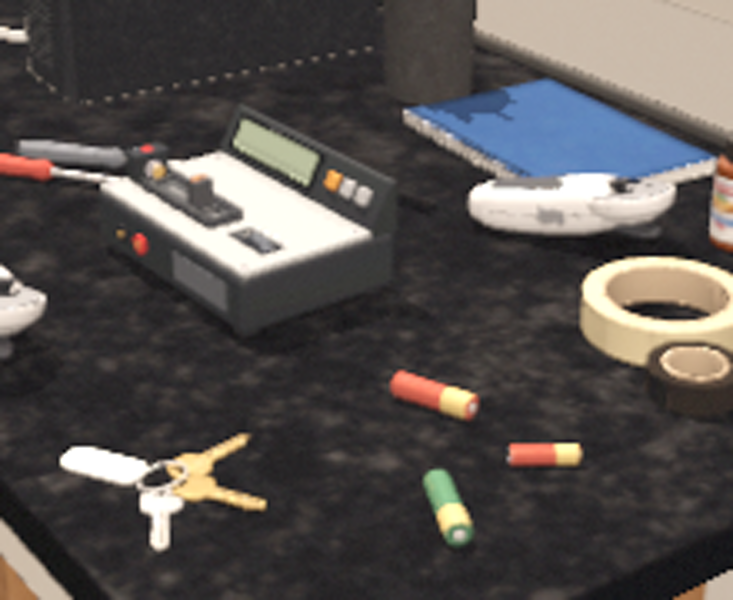

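The larger cell is at full-picture top (326,208), gold end at crop (575,220). It could be confused with the smaller red cell at (367,202) or the green cell at (381,240). The tester wheel is at crop (302,249), the slider's orange mark at (197,249), and the spring block at (90,254). I choose the cell at (326,208): its red and gold match and it is visibly larger in both views. I'll fit exact poses next.

```bash
cat >> h.py <<'E'
def blob(im,lo,hi,box):
    x0,y0,x1,y1=box
    m=cv2.inRange(cv2.cvtColor(im[y0:y1,x0:x1],cv2.COLOR_BGR2HSV),lo,hi)
    ys,xs=np.nonzero(m);return np.c_[xs+x0,ys+y0].astype(float)
def cell(cam,im,box,z=7):
    red=np.r_[blob(im,(0,110,60),(9,255,255),box),blob(im,(172,110,60),(180,255,255),box)]
    gold=blob(im,(14,60,90),(35,255,255),box)
    a=np.array([pix(cam,p,z)[:2] for p in np.r_[red,gold]]);g=np.array([pix(cam,p,z)[:2] for p in gold])
    rc=cv2.minAreaRect(a.astype(np.float32));d=g.mean(0)-a.mean(0)
    u=np.linalg.eigh(np.cov(a.T))[1][:,1];u*=np.sign(u@d)
    return a.mean(0),np.array(rc[0]),u,rc[1],len(a)
E
python3 - <<'E'
from h import *
t=cv2.imread("pics/top0.png");s=cv2.imread("pics/side0.png")
for z in(7,12): print("top",z,cell("top",t,(310,195,345,220),z))
print("small",cell("top",t,(355,190,378,215),7))
print("side",cell("side",s,(290,245,328,270),7))
# deck
for cam,im,box in(("top",t,(160,170,265,240)),("side",s,(205,180,305,230))):
    x0,y0,x1,y1=box;h=cv2.cvtColor(im[y0:y1,x0:x1],cv2.COLOR_BGR2HSV)
    m=cv2.inRange(h,(0,0,150),(180,50,255));n,l,st,_=cv2.connectedComponentsWithStats(m)
    k=1+st[1:,4].argmax();ys,xs=np.nonzero(l==k)
    a=np.array([pix(cam,(x+x0,y+y0),46)[:2] for x,y in zip(xs,ys)]).astype(np.float32)
    rc=cv2.minAreaRect(a);print(cam,rc,cv2.boxPoints(rc).round(0).tolist())
for c,n in(((302,249),"wheel"),((197,249),"mark"),((90,254),"spring")):
    print(n,pix("top",(c[0]/2.963+140-.33,c[1]/2.963+130-.33),{"wheel":46,"mark":68,"spring":67}[n]))
for c,n in(((257,240),"wheel"),((200,180),"mark")):
    print(n,pix("side",(c[0]/3.332+180-.33,c[1]/3.332+140-.33),{"wheel":46,"mark":68}[n]))
cv2.imwrite("pics/cell.png",cv2.resize(t[190:255,300:395],(760,520),interpolation=cv2.INTER_CUBIC))
E
```

```text
top 7 (array([ 525.39038471, -259.34173098]), array([ 525.39080811, -259.79199219]), array([ 0.37733709, -0.92607598]), (15.391073226928711, 52.01464080810547), 197)
top 12 (array([ 524.65949446, -258.83399829]), array([ 524.65991211, -259.28173828]), array([ 0.37733709, -0.92607598]), (15.3049898147583, 51.723716735839844), 197)
small (array([ 537.75287552, -340.62602883]), array([ 537.51898193, -340.37002563]), array([ 0.83372098, -0.55218595]), (11.930426597595215, 38.055328369140625), 114)
side (array([ 525.03275221, -255.66305807]), array([ 525.44787598, -256.34332275]), array([ 0.24117216, -0.97048235]), (29.354990005493164, 61.29119110107422), 212)Traceback (most recent call last):
  File "<stdin>", line 11, in <module>
  File "h.py", line 4, in pix
    c=get_calibration(cam);K=np.array(c["camera_matrix"]);T=np.array(c["T"])
ValueError: time passes only in moves, steps and waits
```

```bash
sed -i 's/^def pix/import functools\nget_calibration=functools.lru_cache(None)(get_calibration)\ndef pix/' h.py
python3 - <<'E'
from h import *
t=cv2.imread("pics/top0.png");s=cv2.imread("pics/side0.png")
for cam,im,box in(("top",t,(160,170,265,240)),("side",s,(205,180,305,230))):
    x0,y0,x1,y1=box;h=cv2.cvtColor(im[y0:y1,x0:x1],cv2.COLOR_BGR2HSV)
    m=cv2.inRange(h,(0,0,150),(180,50,255));n,l,st,_=cv2.connectedComponentsWithStats(m)
    k=1+st[1:,4].argmax();ys,xs=np.nonzero(l==k)
    a=np.array([pix(cam,(x+x0,y+y0),46)[:2] for x,y in zip(xs,ys)]).astype(np.float32)
    rc=cv2.minAreaRect(a);print(cam,rc,cv2.boxPoints(rc).round(0).tolist())
for c,n in(((302,249),"wheel"),((197,249),"mark"),((90,254),"spring")):
    print(n,pix("top",(c[0]/2.963+140-.33,c[1]/2.963+130-.33),{"wheel":46,"mark":68,"spring":67}[n]))
for c,n in(((257,240),"wheel"),((200,180),"mark")):
    print(n,pix("side",(c[0]/3.332+180-.33,c[1]/3.332+140-.33),{"wheel":46,"mark":68}[n]))
a=t[190:255,300:395];b=t[195:235,155:270]
cv2.imwrite("pics/cell.png",np.vstack([cv2.resize(a,(438,300),interpolation=cv2.INTER_CUBIC),cv2.resize(b,(438,300*0+152),interpolation=cv2.INTER_CUBIC)]))
E
```

```text
top ((522.2363891601562, -43.06415557861328), (97.33445739746094, 173.2044219970703), 2.3927884101867676) [[470.0, 41.0], [477.0, -132.0], [574.0, -128.0], [567.0, 45.0]]
side ((520.8445434570312, -33.46485900878906), (102.40390014648438, 199.32113647460938), 2.4695301055908203) [[465.0, 64.0], [474.0, -135.0], [576.0, -131.0], [568.0, 68.0]]
wheel [508.4505547 -96.7259702  46.       ]
mark [505.58139308 -33.76258762  68.        ]
spring [502.65861776  32.39305752  67.        ]
wheel [509.63789995 -93.93982505  46.        ]
mark [503.36102924 -35.35112587  68.        ]
```

View pics/cell.png

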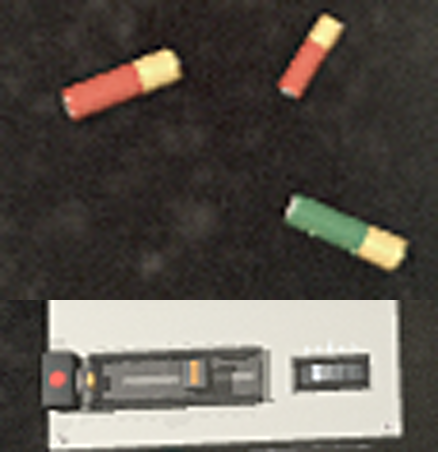

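The crop confirms the choice: the large red cell is left of the small one, gold end to the upper right. The tester yaw is about 2.4°, and the wheel and spring block sit where the fitted pose predicts. Next I'll feel for the wheel.

```bash
cat >> h.py <<'E'
YAW=np.radians(2.4); O=np.array([531.8,-43.0])
Rt=np.array([[np.cos(YAW),-np.sin(YAW)],[np.sin(YAW),np.cos(YAW)]])
def tw(x,y): return O+Rt@np.array([x,y])
def q(psi): return [0,-np.sin(psi/2),np.cos(psi/2),0]
def fz(): return r.state()["contact_force"][2]
def T(): return round(r.state()["time_s"],2)
def stroke(y0,y1,F=7.0,step=1.0,k=0.02,log=None,zs=None):
    """press on wheel at offset y0 from wheel centre, roll to y1, lift."""
    W=lambda y,z:[*tw(-25,-52+y),z]
    z=zs or 70.0
    r.move_l(W(y0,z),max_speed=150); b=np.array(r.state()["contact_force"])
    hit=r.move_l(W(y0,62.0),max_speed=12,threshold=3)
    z=r.state()["position"][2]; out=[(0,round(z,2),round(fz()-b[2],1))]
    if not hit: print("no contact"); return None
    n=max(1,int(round(abs(y1-y0)/step)))
    for i in range(4):
        e=F-(fz()-b[2]); 
        if abs(e)<1: break
        z-=np.clip(k*e,-.3,.15); r.move_l(W(y0,z),max_speed=20)
    out.append(("p",round(z,2),round(fz()-b[2],1)))
    for i in range(1,n+1):
        f=np.array(r.state()["contact_force"])-b
        z-=np.clip(k*(F-f[2]),-.3,.15)
        r.move_l(W(y0+(y1-y0)*i/n,z),max_speed=30)
        f=np.array(r.state()["contact_force"])-b
        out.append((i,round(z,2),f.round(1).tolist()))
        if f[2]>15: print("high force"); break
    p=r.state()["position"]; r.move_l([p[0],p[1],p[2]+5],max_speed=100)
    print(T(),out); return out
E
python3 - <<'E'
from h import *
claw.grip(0)
print(T(),r.tip_extent)
r.goto([*tw(-25,-46),85],q(YAW)); print(T())
stroke(6,3,zs=72)
p=r.state()["position"]; print(p,r.state()["gripper_width"])
E
```

```text
1.67 14.0
4.18
7.09 [(0, np.float64(64.14), np.float64(4.0)), ('p', np.float64(63.84), np.float64(4.7)), (1, np.float64(63.79), [0.3, -0.3, 5.2]), (2, np.float64(63.75), [0.6, 1.6, 5.6]), (3, np.float64(63.73), [1.0, 0.3, 6.4])]
[508.49983055 -92.3779172   68.69500707] -0.02021267980856701
```

Run:
```python
from h import *
stroke(8,-8,k=.08,step=1.6,zs=67)
stroke(8,-8,k=.08,step=1.6,zs=67)
im=camera("side");cv2.imwrite("pics/s1.png",im)
cv2.imwrite("pics/s1c.png",cv2.resize(im[160:230,200:300],(800,560),interpolation=cv2.INTER_CUBIC))
```

```text
11.44 [(0, np.float64(63.88), np.float64(4.4)), ('p', np.float64(63.31), np.float64(5.0)), (1, np.float64(63.16), [-0.2, 1.2, 7.6]), (2, np.float64(63.21), [-1.0, 0.8, 7.9]), (3, np.float64(63.28), [-0.5, -0.2, 7.8]), (4, np.float64(63.35), [-0.4, -0.1, 7.5]), (5, np.float64(63.38), [-0.5, 0.7, 7.3]), (6, np.float64(63.41), [-0.2, 0.2, 6.8]), (7, np.float64(63.4), [0.6, 0.0, 6.2]), (8, np.float64(63.33), [0.8, 0.5, 6.5]), (9, np.float64(63.29), [-0.1, -0.3, 6.3]), (10, np.float64(63.23), [0.7, 0.9, 6.1])]
15.81 [(0, np.float64(63.74), np.float64(4.8)), ('p', np.float64(63.16), np.float64(5.9)), (1, np.float64(63.07), [-1.0, 1.8, 7.9]), (2, np.float64(63.14), [-1.4, 2.1, 8.3]), (3, np.float64(63.24), [-0.6, 2.0, 8.4]), (4, np.float64(63.35), [-0.2, 0.9, 7.1]), (5, np.float64(63.36), [-1.1, 1.2, 8.0]), (6, np.float64(63.43), [-0.4, 1.0, 6.2]), (7, np.float64(63.37), [-1.1, 1.5, 8.0]), (8, np.float64(63.45), [-1.3, 4.1, 7.8]), (9, np.float64(63.52), [-0.6, 3.9, 7.9]), (10, np.float64(63.59), [-0.1, 4.3, 7.0])]
```

View pics/s1c.png

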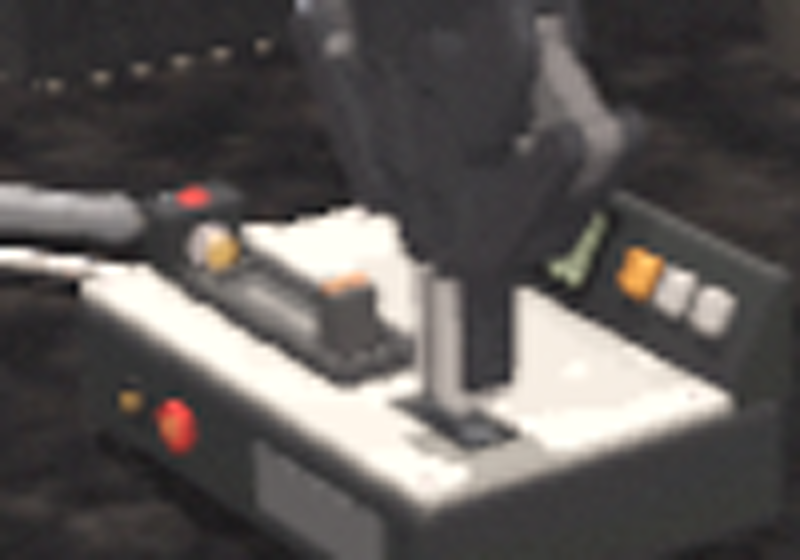

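Full open is shown by the tangential force jumping to 4 N at the end of the second stroke. In the crop the slider's orange mark is at (347,284), side pixel (243.3,195.4), and it has moved towards the wheel. Next is the cell.

Run:
```python
from h import *
im=cv2.imread("pics/s1.png")
m=blob(im,(5,110,120),(22,255,255),(236,190,250,200)).mean(0)
w=pix("side",m,68)[:2]; print("mark",m,w,"tester",Rt.T@(w-O))
m0=blob(cv2.imread("pics/side0.png"),(5,110,120),(22,255,255),(232,187,248,198)).mean(0)
w=pix("side",m0,68)[:2]; print("mark0",m0,w,"tester",Rt.T@(w-O))
mt=blob(cv2.imread("pics/top0.png"),(5,110,120),(22,255,255),(200,205,212,220)).mean(0)
w=pix("top",mt,68)[:2]; print("top mark0",mt,w,"tester",Rt.T@(w-O))
C=[525.2,-258.5]; psi=np.radians(22.2-90)
p=r.state()["position"]; r.move_l([p[0],p[1],110],max_speed=200)
r.goto([*C,90],q(psi)); claw.grip(34,20)
r.move_l([*C,16.5],max_speed=90); print(T(),fz())
print(claw.grip(0,20),r.state()["gripper_width"],r.state()["gripper_force"])
r.move_l([*C,110],max_speed=150); print(T(),r.state()["gripper_width"])
for c in("side","top"): 
    im=camera(c);cv2.imwrite(f"pics/g_{c}.png",im)
a=cv2.imread("pics/g_side.png");u=proj("side",[*C,105]).astype(int)
cv2.imwrite("pics/gc.png",cv2.resize(a[u[1]-25:u[1]+35,u[0]-40:u[0]+40],(800,600),interpolation=cv2.INTER_CUBIC))
```

```text
mark [nan nan] [nan nan] tester [nan nan]
mark0 [239. 193.] [504.06341297 -31.16618162] tester [-27.21670845  12.98492582]
top mark0 [205.5 213.5] [505.96334359 -32.55247237] tester [-25.37649622  11.52029025]
18.54 0.12513723160406268
False 13.782995070890902 22.5125715136528
19.62 13.769741665040893<stdin>:3: RuntimeWarning: Mean of empty slice.
  ret = um.true_divide(
```

View pics/gc.png

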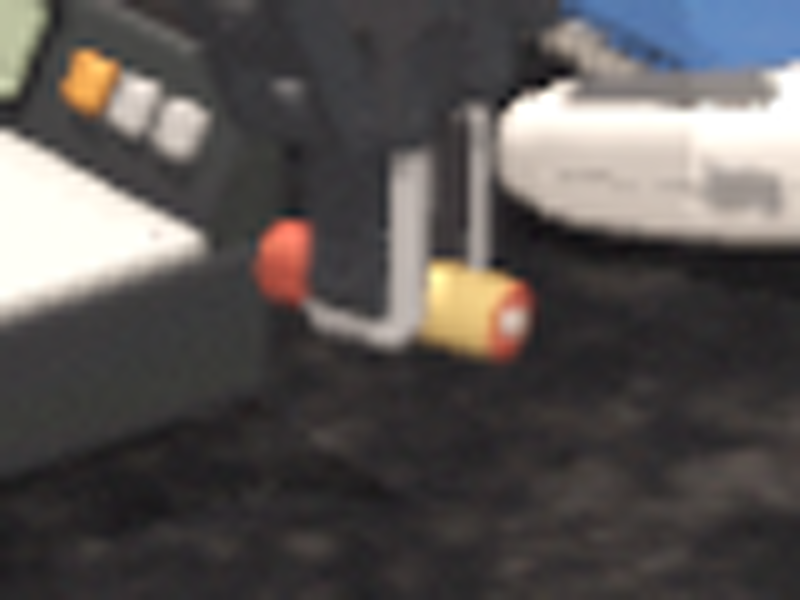

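The cell is held level, with the gold face at crop (513,318) and the red end visible at (285,262). Next I'll work out its offset in the jaws and where the trough is.

Run:
```python
from h import *
C=np.array([525.2,-258.5]);uu=np.array([np.sin(np.radians(22.2)),-np.cos(np.radians(22.2))])
u=proj("side",[*C,105]).astype(int)
# predicted pixel of gold face centre, and red silhouette
for off in(-3,0,3):
    g=proj("side",[*(C+uu*(24.5+off)),100.5]);print(off,"gold",((g-u+[40,25])*10).round(0))
    g=proj("side",[*(C-uu*(24.5-off)),100.5]);print(off,"red",((g-u+[40,25])*10).round(0))
s=cv2.imread("pics/g_side.png");t=cv2.imread("pics/g_top.png")
for cam,im,box in(("side",s,(236,188,254,204)),("top",t,(198,205,225,222))):
    b=blob(im,(3,90,90),(24,255,255),box);print(cam,len(b))
    if len(b):
        m=b.mean(0);w=pix(cam,m,68)[:2];print(m,Rt.T@(w-O))
x=np.hstack([cv2.resize(t[198:228,158:238],(800,300),interpolation=cv2.INTER_CUBIC)])
y=cv2.resize(s[175:212,210:308],(800,300),interpolation=cv2.INTER_CUBIC)
cv2.imwrite("pics/tr.png",np.vstack([x,y]))
```

```text
-3 gold [506. 305.]
-3 red [274. 243.]
0 gold [520. 309.]
0 red [288. 247.]
3 gold [535. 313.]
3 red [301. 251.]
side 5
[242.8 194.8] [-26.08319483  -0.33931152]
top 12
[212.5 213.5] [-25.92393516  -1.26990423]
```

View pics/tr.png

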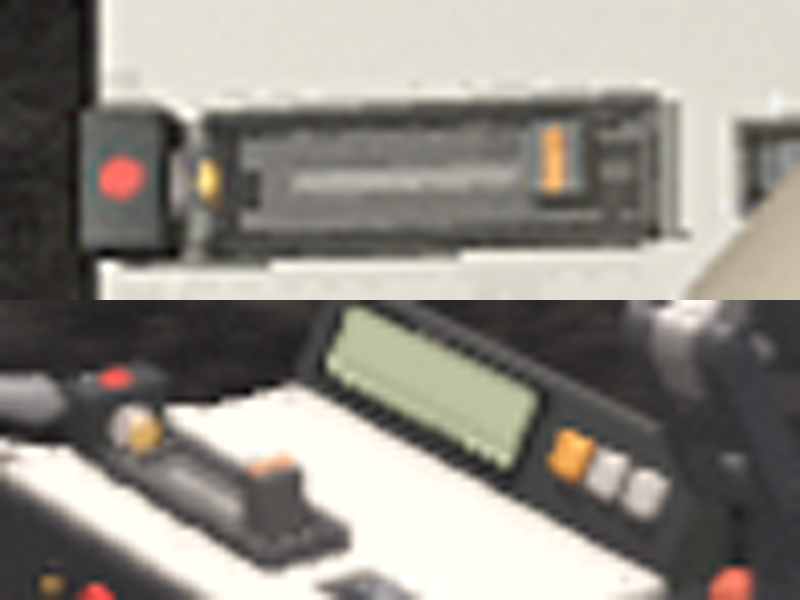

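The slider face is at crop x≈530 and the plunger tip at x≈222. That is 57 mm apart, so the tester is fully open. The trough middle is at about tester (-25.8, 32). Placing the cell now.

Run:
```python
from h import *
p=tw(-25.8,31.2);Q=q(YAW-np.pi/2)
r.goto([*p,110],Q)
r.move_l([*p,76],max_speed=100)
hit=r.move_l([*p,67.5],max_speed=25,threshold=4); print(T(),hit,r.state()["position"],r.state()["contact_force"])
claw.grip(26)
r.move_l([*p,110],max_speed=150); claw.grip(0)
r.goto([*tw(-25,-62),85],q(YAW)); print(T())
s=camera("side");t=camera("top");cv2.imwrite("pics/p_side.png",s);cv2.imwrite("pics/p_top.png",t)
x=cv2.resize(t[198:228,158:238],(800,300),interpolation=cv2.INTER_CUBIC)
y=cv2.resize(s[175:212,210:308],(800,300),interpolation=cv2.INTER_CUBIC)
cv2.imwrite("pics/pl.png",np.vstack([x,y]))
```

```text
21.57 True [505.33427166 -13.07074435  68.02958923] [-0.92446439 -0.35372545  4.46837007]
24.2
```

View pics/pl.png

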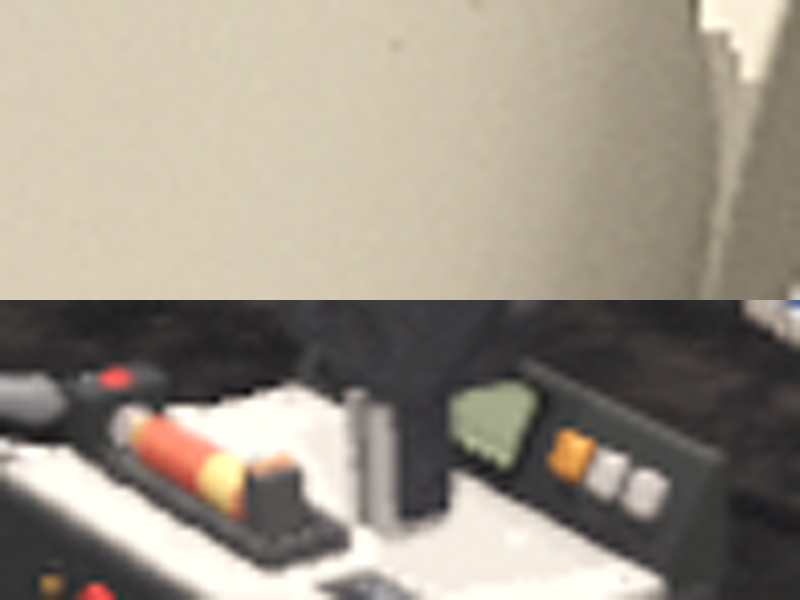

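The cell lies in the trough, gold end (bottom crop 222,478) at the slider and red end at the plunger. Rolling forward now.

```bash
cat >> h.py <<'E'
def away():
    p=r.state()["position"]; r.move_l([p[0],p[1],110],max_speed=200)
    r.goto([*tw(-25,-230),150],q(YAW))
def look(n):
    s=camera("side");t=camera("top");cv2.imwrite(f"pics/{n}_side.png",s);cv2.imwrite(f"pics/{n}_top.png",t)
    x=cv2.resize(t[198:228,158:238],(800,300),interpolation=cv2.INTER_CUBIC)
    y=cv2.resize(s[175:212,210:308],(800,300),interpolation=cv2.INTER_CUBIC)
    cv2.imwrite(f"pics/{n}.png",np.vstack([x,y]))
def mark(cam,im):
    """saturation-weighted orange mark centroid, tester frame"""
    x0,y0,x1,y1={"top":(201,210,216,218),"side":(235,188,248,198)}[cam]
    f=im[y0:y1,x0:x1].astype(float);w=np.clip(f[...,2]-f[...,0]-60,0,None)
    ys,xs=np.mgrid[y0:y1,x0:x1];m=np.array([(w*xs).sum(),(w*ys).sum()])/w.sum()
    return m.round(2),(Rt.T@(pix(cam,m,68)[:2]-O)).round(2)
E
python3 - <<'E'
from h import *
stroke(-8,8,k=.08,step=1.6,zs=67)
stroke(-7,-0.5,k=.08,step=1.6,zs=67)
away(); look("f1"); print(T())
for n in("top0","g_top","f1_top"): print(n,mark("top",cv2.imread(f"pics/{n}.png")))
E
```

```text
28.7 [(0, np.float64(63.77), np.float64(5.6)), ('p', np.float64(63.22), np.float64(6.3)), (1, np.float64(63.16), [-0.7, -2.4, 6.2]), (2, np.float64(63.1), [-1.6, -3.1, 7.4]), (3, np.float64(63.13), [-0.7, -2.3, 7.5]), (4, np.float64(63.16), [-2.6, -0.9, 6.5]), (5, np.float64(63.12), [-1.3, -1.7, 7.8]), (6, np.float64(63.18), [-0.8, -2.5, 6.2]), (7, np.float64(63.12), [-1.6, -1.1, 6.6]), (8, np.float64(63.09), [-1.4, -2.3, 7.6]), (9, np.float64(63.14), [-1.2, -2.6, 6.7]), (10, np.float64(63.12), [-1.2, -2.2, 5.8])]
31.55 [(0, np.float64(63.87), np.float64(4.4)), ('p', np.float64(63.28), np.float64(5.7)), (1, np.float64(63.18), [0.9, -0.5, 5.1]), (2, np.float64(63.03), [-0.8, -1.4, 6.9]), (3, np.float64(63.02), [-0.6, -2.2, 7.2]), (4, np.float64(63.04), [-0.2, -0.8, 7.1])]
32.76
top0 (array([205.45, 213.38]), array([-25.15,  11.62]))
g_top (array([212.85, 213.52]), array([-25.99,  -1.92]))
f1_top (array([204.81, 213.87]), array([-26.01,  12.79]))
```

View pics/f1.png

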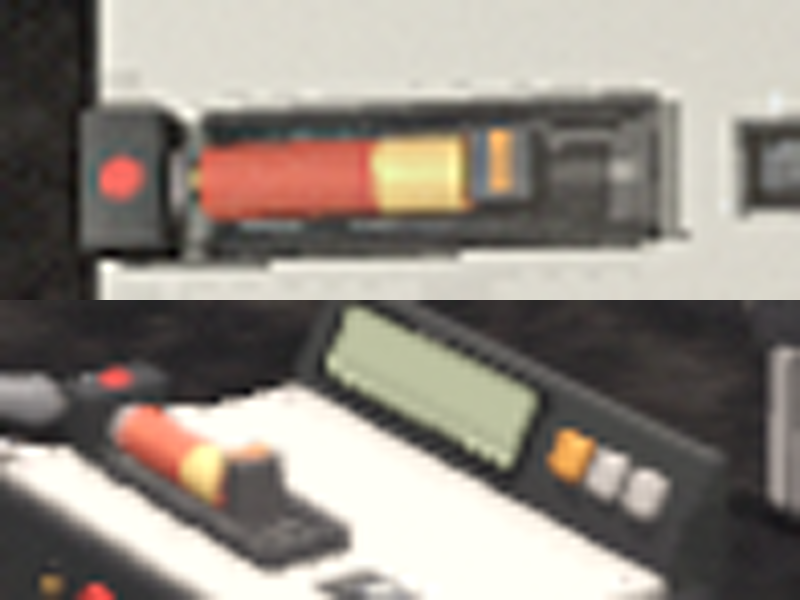

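The slider face is pressed against the gold end, mark at crop (502,160) against (553,160) when open, so about 9.4 to 10 mm of travel. I'll measure this more precisely.

```bash
cat >> h.py <<'E'
def travel(im):
    """shift (mm) of slider block against the open picture, by phase/template match at sub-pixel"""
    g=cv2.imread("pics/g_top.png");S=16
    big=lambda a:cv2.resize(a,None,fx=S,fy=S,interpolation=cv2.INTER_CUBIC)
    t=big(g[206:222,202:224])[3*S:13*S,9*S:15*S]   # mark/block, cols 211..217
    a=big(im[206:222,196:224])
    m=cv2.matchTemplate(a,t,cv2.TM_CCOEFF_NORMED);_,v,_,l=cv2.minMaxLoc(m)
    c=196+l[0]/S; rows=lambda x:pix("top",(x,214),68)[1]
    return (rows(c)-rows(211))/np.cos(YAW),v
E
python3 - <<'E'
from h import *
for n in("g_top","top0","f1_top"): print(n,travel(cv2.imread(f"pics/{n}.png")))
s=cv2.imread("pics/f1_side.png");print(s[188:200,236:246,2].tolist() and [mark("side",cv2.imread(f"pics/{n}.png")) for n in("g_side","f1_side")])
# orange row profile (R-B) in top pics
for n in("g_top","f1_top"):
    f=cv2.imread(f"pics/{n}.png").astype(int);print(n,(f[211:217,200:218,2]-f[211:217,200:218,0]).sum(0))
E
```

```text
g_top (np.float64(0.0), 1.0)
top0 (np.float64(13.382694951290812), 0.9658015966415405)
f1_top (np.float64(9.722545995858002), 0.9629521369934082)
[(array([242.82, 194.66]), array([-25.65,   0.27])), (array([237.29, 194.83]), array([-35.57,   6.63]))]
g_top [ 50  57  56  59  55  55  59  58  54  51  64  -5 441 832 307  -2  45  56]
f1_top [474 485 495 514 408   4 -44 723 635 152  10  43  42  53  51  45  53  49]
```

9.7 mm, so the spring is in about 1.7 mm. It needs about 1.3 mm more, which is a rim stroke of about 3.4 mm.

Run:
```python
from h import *
r.goto([*tw(-25,-54),75],q(YAW))
stroke(-2,1.5,k=.08,step=1.2,zs=67)
away(); look("f2"); print(T(),travel(camera("top")))
f=cv2.imread("pics/f2_top.png").astype(int);print((f[211:217,200:218,2]-f[211:217,200:218,0]).sum(0))
```

```text
36.16 [(0, np.float64(64.0), np.float64(4.4)), ('p', np.float64(63.46), np.float64(5.4)), (1, np.float64(63.34), [-0.1, -1.7, 6.7]), (2, np.float64(63.31), [0.4, -1.8, 6.7]), (3, np.float64(63.29), [-0.3, -1.6, 7.0])]
37.38 (np.float64(10.980728594505988), 0.9761918187141418)
[478 485 500 537 101 -42 443 823 286  -5  40  52  50  54  46  51  53  49]
```

View pics/f2.png

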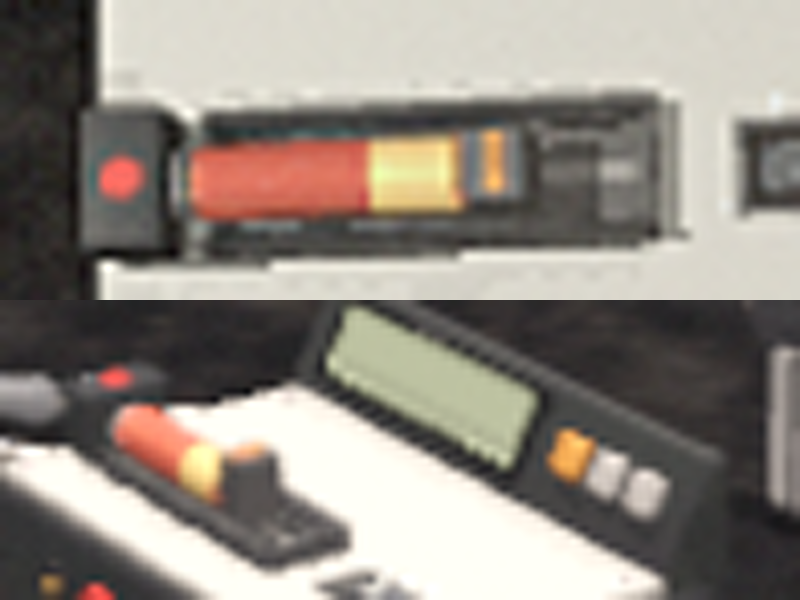

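The slider has travelled 10.98 mm, so the spring is in about 3 mm, half its travel. The cell lies flat with its gold end on the slider (crop 465,178), and the robot is clear.

```bash
python3 -c "
from workcell import r
print(r.finish_job())"
```

```text
the job is handed in; nothing more can be done
None
```

The job is handed in: the larger red cell lies flat in the trough, gold end on the sliding contact, with the spring contact pressed in about 3 of 6 mm by the camera measurement; the green cell was not touched and the clock stood at about 37 s.

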